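# Clamp a tensile strip in the gauge-marking jig and mark it

## Task

Get the metal test strip marked in the gauge-marking jig, using your fingertips only and without picking anything up: push the strip along its channel until its end butts against the end stop, press down the hold-down lever at the stop end until it snaps flat, and only then the lever at the other end. With both levers down, press the marking head's knob all the way to its bottom stop and hold it there for a moment, then let it spring back up; leave the levers down, the strip against the stop and everything lying around the jig where it is.

Things in the scene. Friction and masses are not known exactly. Their poses are not given: they have to be found in the camera images.
- jig: marking jig fixed on the worktop: grey base 100 x 158 mm, dark steel bed 60 mm wide with its top at z = 30 mm, two levers with black paddles, a sprung head between them. Origin: underside, below the head's knob. +x: away from the robot, to the lever hinges; +y (left): along the strip's channel to the stop. Channel 22 mm wide, guides 5.5 mm high. Bed and base end at y = -62 mm.
- strip: flat aluminium dog-bone test strip, 20 mm wide (x), 150 mm long (y), 4 mm thick, loose in the jig's channel with its underside at z = 30 mm. Origin at the centre of its underside, axes as the jig's. Starts 12 to 28 mm short of the stop; when home its origin is at jig x = 0, y = 0. Slides with less than 1 N.
- strip_end (a point): middle of the strip's free right end face (strip y = -75 mm, z = 32 mm). It stands out over the worktop past the end of the bed, 13 mm when home and farther before, with nothing below it: fingertips can come down next to it to z = 20 mm and push along the jig's +y. The raised free-end lever's side is only 19 mm in from here when home: turn the gripper's narrow side to the jig, or tilt it.
- stop_latch (a joint): hinge of the lever at the stop end (jig y = +54 mm). 0 = open, paddle raised 0.42 rad; grows as it is pressed; about 0.42 = snapped down on the strip (limit 0.45). An over-centre spring keeps it open, yields at about 3 N on the paddle, and past mid-stroke (0.21) snaps the lever down and holds it there. Pressed first.
- stop_latch_paddle (a point): point on top of the stop end lever's black ribbed paddle, which moves with it; press straight down there. Paddle 20 mm wide (jig y), reaching 20 mm from the point to its tip and 24 mm toward the hinge, which runs along y at jig x = 40, z = 43.5 mm. Open: point at jig x = -33, z = 81 mm, tip 89 mm high; snapped down: x = -42, z = 47.5 mm.
- free_latch (a joint): hinge of the lever at the free end (jig y = -46 mm). 0 = open, paddle raised 0.42 rad; grows as it is pressed; about 0.42 = snapped down on the strip (limit 0.45). An over-centre spring keeps it open, yields at about 3 N on the paddle, and past mid-stroke (0.21) snaps the lever down and holds it there. Pressed second.
- free_latch_paddle (a point): point on top of the free end lever's black ribbed paddle, which moves with it; press straight down there. Paddle 20 mm wide (jig y), reaching 20 mm from the point to its tip and 24 mm toward the hinge, which runs along y at jig x = 40, z = 43.5 mm. Open: point at jig x = -33, z = 81 mm, tip 89 mm high; snapped down: x = -42, z = 47.5 mm.
- head (a joint): travel of the marking head in m: 0 = up, grows as its knob is pressed, 0.010 = on its bottom stop, where its two brass points touch the strip. A spring returns it; 2 N starts it and about 5 N puts it fully down.
- head_top (a point): centre of the top of the marking head's black round knob, 30 mm in diameter, 82 mm above the worktop when up, 72 mm when fully down, at jig x = y = 0. Two guide columns stand 22 mm in front of and behind it, their caps 68.5 mm high.
- spare_a: spare aluminium strip 20 x 150 x 4 mm lying behind the jig. A bystander, to be left alone; origin at the centre of its underside.
- spare_b: spare steel strip 20 x 150 x 4 mm lying behind the jig. A bystander, to be left alone; origin at the centre of its underside.
- marker_pen: marker pen, 135 mm long, 17 mm thick, lying left of the jig. A bystander, to be left alone; origin at the centre of its underside.
- small_weight: small knobbed calibration weight, 23 mm in diameter, 39 mm high, standing at the front left of the jig. A bystander, to be left alone; origin at the centre of its underside.
- large_weight: knobbed calibration weight, 29 mm in diameter, 48 mm high, standing at the front right of the jig. A bystander, to be left alone; origin at the centre of its underside.
- calliper: vernier calliper, 236 mm long, 14 mm high, lying to the right. A bystander, to be left alone; origin at the centre of its underside.
- stop_face (a point): middle of the foot of the end stop's face, on the bed at jig x = 0, y = +75, z = 30 mm; axes as the jig's. The stop is a steel block 36 mm wide and 14 mm high; the strip's left end must touch this face.
Mind the look-alikes: they are no part of the job. Of the things that look like the jig, take the one that is nearest to the robot's base at the start.

How it is judged:
By the outcome, as a careful person would: the job done as asked, in the order asked, and still so for the second after the job is handed in, with the robot touching nothing.
It also fails if it takes over 51 s, if anything falls off the work surface, if the arm or the gripper's body presses on something with over 40 N, if the wrist force passes 120 N, or if a joint passes its speed limit or range.

## Robot

A 6-joint arm with a two-finger parallel gripper is mounted at the origin on a cart in front of the work surface, level with it; the furniture and walls round the work are solid. World frame = base frame: x ahead of the robot, y to its left, z up, the work surface at z = 0. Lengths are in m, angles in rad, forces in N, time in s.
With the tool pointing down it reaches from about 0.3 to 0.85 m from the base axis. Payload 5.4 kg.
Tool frame: the origin (TCP) lies midway between the tips of the shut fingers; the grasp point (between the pads) lies 19 mm behind it (robot.grasp_offset is the distance from the TCP to the grasp point, in m); z points along the fingers, y is the direction in which the jaws open and shut (so a half turn about z gives the same grasp; the last joint's range is limited). The gripper opens to 85 mm and grips with 20 to 120 N. Pads are 22 mm wide; open, the fingers measure 114 mm over their backs; the gripper's body (76 mm by 85 mm) begins 54 mm behind the grasp point. The pads swing forward as they close: fully open they stand 13 mm farther back than shut.
Start: joints at [1.036, 0.158, 1.597, -0, 1.386, -0.21], TCP at [0.184, 0.545, 0.231] pointing down, gripper open.
Joint ranges: [-2.91, 2.91], [-0.94, 2.29], [0.18, 2.7], [-1.29, 4.43], [0.17, 2.64], [-3, 3]. Speed limits (rad/s): [2.57, 2.57, 3.14, 3.14, 3.14, 3.14].

## Interface

Orientations are given as a rotation vector (axis times angle).
In Python, from cell import robot gives the robot as it stands. The module is installed in compiled form; this text tells all that it offers.
- The arm moves only by the tool step_arm, never from a script. Its argument "increments" is a list of rows, each an object of numbers: "hand": the finger opening in mm, from 0 to 85.4; "dx", "dy", "dz": the shift along the tool's x, y, z in mm; "ax", "ay", "az": the turn, a rotation vector about the tool's x, y, z in degrees. A call has 1 to 12 rows; each row shifts and turns the commanded pose from where the row before left it, along the tool's axes as they then stand; what a row does not reach is not made up. A row lasts 1/12 s, in which the tool goes at most 41.7 mm and 7.16 degrees, less where a joint would pass 70% of its speed; a pose out of reach is approached as far as the arm can. A call with a gripper value outside its range is refused whole. The fingers move at their own pace and stop on an object; "force" is the grip in N (left out, the last holds). Time passes only in rows, so rows that do not move let the fingers close. It gives the time, the measured TCP pose, the force and the opening at its end, in the units of the state.
- robot.get_obs(): the state, without advancing time (a new reading comes with each control period).
- robot.read_camera(name): name is "side" or "top"; returns the picture (480x640x3 uint8, blue, green, red); there is no depth.
- robot.camera_params(name): a dict with "K" (3x3 intrinsics, pixels), "dist_coeffs" ([k1, k2, p1, p2, k3] as OpenCV has them; the pictures are not rectified), "cam_to_world" (4x4, takes a point from camera to world coordinates). Camera axes: x right, y up, looking along -z (the intrinsics and any distortion apply to the point x, -y, -z); pixel columns grow to the right and rows downward; lengths in m; the calibration is good to about 2 mm. A picture is of the moment at which its call begins. camera_params takes no time and is no camera call.
- robot.job_done(): hands the job in, once; it reports no verdict.
The state is a dict: "t": time; "joint_pos": joint angles; "dq": joint speeds; "joint_torque": joint torques, N m; "tool_pos": TCP position; "orientation": TCP orientation; "contact_force": force on the tool from outside, world axes, zero at the start; "ft_torque": the same for the moment, N m; "finger_gap": finger opening in m.
Only numpy, scipy, OpenCV 4.12 (cv2) and the standard library are available. Lean on these libraries where they do the work, as an engineer would, in place of code of your own. Each camera call takes 0.05 s, during which the arm holds its last target. There are 200 camera calls.

## Working session

There is one attempt and no reset: what is moved stays moved. The work goes in short steps, Python scripts to look and compute and a tool call to move; the robot and the scene stay as the last step left them, time stands still between calls to the robot, and variables do not carry over. Pictures are saved under pics/ and viewed, about 8 in all and at most 12, crops included, and the job is handed in when it is done.

Besides the shell and the picture viewer there is one more tool, called by a JSON object that holds its "api" and its "payload", one argument or row to a line. step_arm: Moves the arm, as the interface text tells. Its arguments: {"type":"object","properties":{"increments":{"type":"array","items":{"type":"object","properties":{"hand":{"type":"number"},"dx":{"type":"number"},"dy":{"type":"number"},"dz":{"type":"number"},"ax":{"type":"number"},"ay":{"type":"number"},"az":{"type":"number"}}}},"force":{"type":"number"}},"required":["increments"]}

```bash
mkdir -p pics
cat > h.py <<'E'
import numpy as np, cv2
from cell import robot
from scipy.spatial.transform import Rotation as R
def ray(cam,uv):
    p=robot.camera_params(cam);K=np.array(p["K"]);d=np.array(p["dist_coeffs"]);T=np.array(p["cam_to_world"])
    n=cv2.undistortPoints(np.array(uv,float).reshape(-1,1,2),K,d).reshape(-1,2)
    v=np.c_[n[:,0],-n[:,1],-np.ones(len(n))]@T[:3,:3].T
    return T[:3,3],v
def onz(cam,uv,z):
    o,v=ray(cam,uv); return o+v*((z-o[2])/v[:,2])[:,None]
def proj(cam,P):
    p=robot.camera_params(cam);K=np.array(p["K"]);d=np.array(p["dist_coeffs"]);T=np.array(p["cam_to_world"])
    c=(np.atleast_2d(P)-T[:3,3])@T[:3,:3]; c=c*[1,-1,-1]
    return cv2.projectPoints(c,np.zeros(3),np.zeros(3),K,d)[0].reshape(-1,2)
def snap(cam,name):
    im=robot.read_camera(cam); cv2.imwrite(f"pics/{name}.png",im); return im
E
python3 - <<'E'
from h import *
snap("top","top0");snap("side","side0")
for c in("top","side"):print(c,np.round(robot.camera_params(c)["cam_to_world"],3).tolist(),robot.camera_params(c)["K"])
o=robot.get_obs();print(o["t"],o["tool_pos"],o["orientation"],o["contact_force"])
E
```

```text
top [[0.029, 0.981, -0.191, 0.377], [-0.999, 0.032, 0.016, -0.019], [0.022, 0.191, 0.981, 0.989], [0.0, 0.0, 0.0, 1.0]] [[466.19605925   0.         325.8014318 ]
 [  0.         466.19605925 239.67999027]
 [  0.           0.           1.        ]]
side [[0.785, 0.539, -0.305, 0.275], [-0.619, 0.693, -0.37, -0.351], [0.012, 0.48, 0.877, 0.87], [0.0, 0.0, 0.0, 1.0]] [[458.23484624   0.         323.06809972]
 [  0.         458.23484624 238.00448914]
 [  0.           0.           1.        ]]
0.1 [0.18321344 0.54444995 0.23038799] [-5.07818316e-01 -3.09961226e+00  2.57227357e-03] [-0.10801278 -0.45024492  0.56457999]
```

View pics/top0.png

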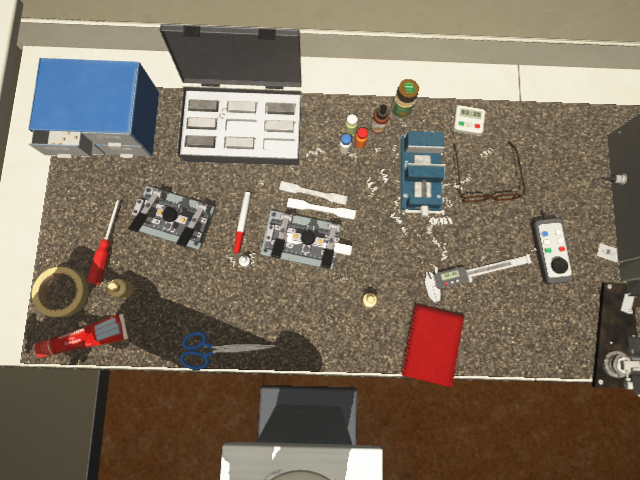

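View pics/side0.png

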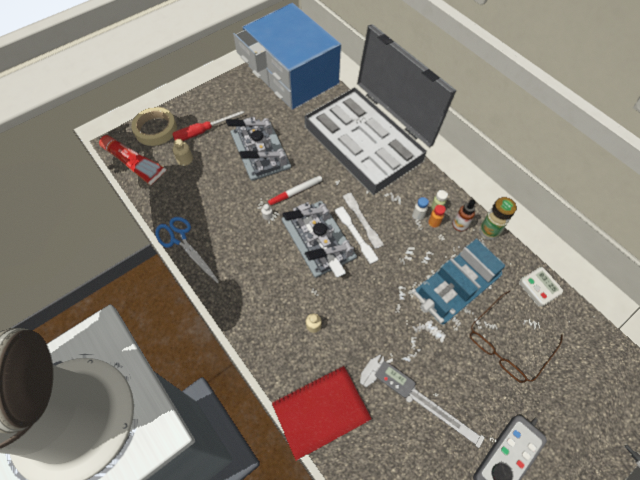

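Two candidates look like the jig: A at top px (305,238) and B at (172,215). A is nearer the base, which sits near (310,470). It also has a strip protruding at its right, spares behind, the pen on its left and weights in front, so A fits. I'll confirm it in one enlarged crop of both views.

Run:
```python
from h import *
a=cv2.imread("pics/top0.png")[195:285,245:365];b=cv2.imread("pics/side0.png")[190:290,265:385]
a=cv2.resize(a,None,fx=6.5,fy=6.5,interpolation=cv2.INTER_CUBIC)
cv2.imwrite("pics/ca.png",a)
b=cv2.resize(b,None,fx=5.9,fy=5.9,interpolation=cv2.INTER_CUBIC);cv2.imwrite("pics/cb.png",b)
print(a.shape,b.shape)
```

```text
(585, 780, 3) (590, 708, 3)
```

View pics/ca.png

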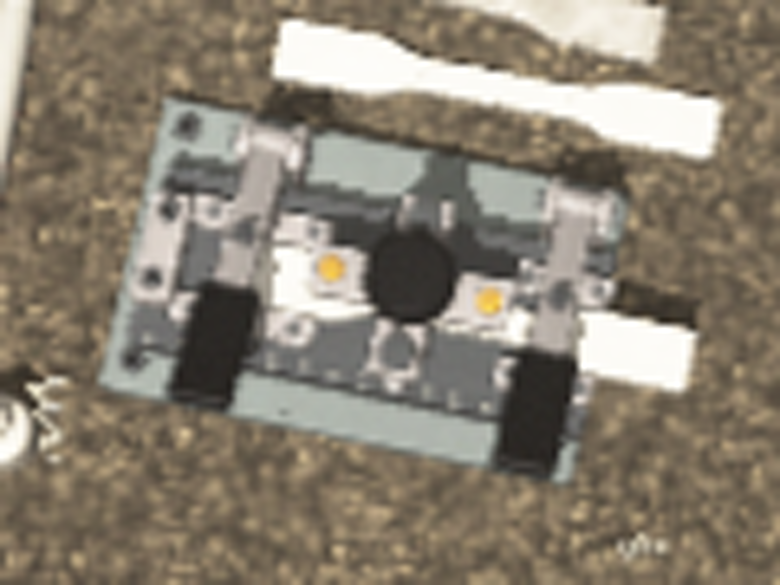

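View pics/cb.png

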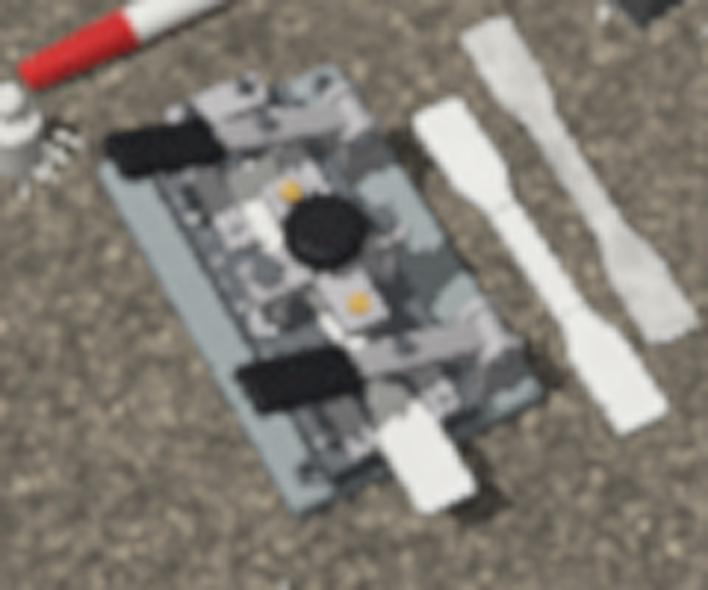

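Confirmed: A has the black knob, two raised black paddles and a strip protruding at the right. Crop pixels are knob (411,275) top and (326,231) side, and strip end (692,360) top. Next I cast rays at the known heights and fit a rigid 2D pose.

Run:
```python
from h import *
T=lambda u,v:(245+(u+.5)/6.5-.5,195+(v+.5)/6.5-.5)
S=lambda u,v:(265+(u+.5)/5.9-.5,190+(v+.5)/5.9-.5)
pts=[ # cam,px,jig xyz mm
("top",T(411,275),(0,0,82)),("side",S(326,231),(0,0,82)),
("top",T(201,404),(-51,54,89)),("top",T(526,474),(-51,-46,89)),
("top",T(231,285),(-11,54,71)),("top",T(548,350),(-11,-46,71)),
("side",S(110,155),(-51,54,89)),("side",S(250,393),(-51,-46,89)),
]
W=np.array([onz(c,p,j[2]/1e3)[0] for c,p,j in pts]);J=np.array([j for *_,j in pts])/1e3
def fit(i):
    w=W[i,:2];j=J[i,:2];wc=w.mean(0);jc=j.mean(0)
    a=(w-wc)@[1,1j];b=(j-jc)@[1,1j];th=np.angle((np.conj(b)*a).sum())
    Rm=np.array([[np.cos(th),-np.sin(th)],[np.sin(th),np.cos(th)]])
    t=wc-Rm@jc;print("yaw",np.degrees(th),"t",t*1e3,"res",np.round((w-(j@Rm.T+t))*1e3,1).tolist());return Rm,t
fit([0,2,3,4,5]);fit([1,6,7]);Rm,t=fit(range(8))
def both(pt,ps):
    o1,v1=ray("top",[pt]);o2,v2=ray("side",[ps]);A=np.c_[v1[0],-v2[0]];s=np.linalg.lstsq(A,o2-o1,rcond=None)[0]
    a,b=o1+s[0]*v1[0],o2+s[1]*v2[0];return (a+b)/2,np.linalg.norm(a-b)
print("knob tri",both(T(411,275),S(326,231)))
toj=lambda P:((P[:2]-t)@Rm*1e3)
for n,c,p,z in [("end","top",T(692,360),.034),("end","side",S(453,502),.033),("BL","top",T(165,97),.012),("FL","top",T(102,385),.012),("FR","top",T(572,483),.012),("BR","top",T(628,190),.012)]:
    P=onz(c,p,z)[0];print(n,c,P.round(4),"jig",toj(P).round(1))
```

```text
yaw -9.844846099477484 t [557.13447068   2.62721134] res [[1.4, -0.1], [-0.5, -0.7], [-1.4, -0.2], [0.3, 0.4], [0.2, 0.6]]
yaw -10.190484740819294 t [556.39623612   3.0272595 ] res [[0.6, -1.2], [-0.6, 1.6], [0.0, -0.4]]
yaw -9.993142666989472 t [556.85670893   2.78123414] res [[1.7, -0.3], [0.1, -0.9], [-0.3, -1.0], [-1.1, -0.5], [0.4, 0.2], [0.6, 0.4], [-0.9, 2.0], [-0.5, 0.0]]
knob tri (array([0.55847765, 0.00279005, 0.07952351]), np.float64(0.0012179399131195708))
end top [ 0.5434 -0.0873  0.034 ] jig [  2.4 -91. ]
end side [ 0.5433 -0.0858  0.033 ] jig [  2.  -89.5]
BL top [0.6301 0.0879 0.012 ] jig [57.4 96.5]
FL top [0.5327 0.1034 0.012 ] jig [-41.2  94.9]
FR top [ 0.5054 -0.0506  0.012 ] jig [-41.4 -61.5]
BR top [ 0.6036 -0.0666  0.012 ] jig [ 58.1 -60.2]
```

Jig pose: t≈(557,3) mm, yaw≈-10°. The two views agree to 2 mm, and the strip end is at jig y≈-90, so about 15 mm to push (within 12–28). First I turn the tool so that tool x = jig +y and tool y = jig +x, with the fingers shut.

{"api": "step_arm", "payload": {
  "increments": [
    {"hand": 0, "az": 6.8},
    {"hand": 0, "az": 6.8},
    {"hand": 0, "az": 6.8},
    {"hand": 0, "az": 6.8},
    {"hand": 0, "az": 6.8},
    {"hand": 0, "az": 6.8},
    {"hand": 0, "az": 6.8},
    {"hand": 0, "az": 6.8},
    {"hand": 0, "az": 6.8},
    {"hand": 0, "az": 6.8},
    {"hand": 0, "az": 6.8},
    {"hand": 0, "az": 6.6}
  ],
  "force": 20
}}

```text
invalid input at $.increments[0]: expected keys hand, dx, dy, dz, ax, ay, az
```

{"api": "step_arm", "payload": {
  "increments": [
    {"dx": -24.5, "dy": 19.2},
    {"dx": -24.5, "dy": 19.2},
    {"dx": -24.5, "dy": 19.2},
    {"dx": -24.5, "dy": 19.2},
    {"dx": -24.5, "dy": 19.2},
    {"dx": -24.5, "dy": 19.2},
    {"dx": -24.5, "dy": 19.2},
    {"dx": -24.5, "dy": 19.2},
    {"dx": -24.5, "dy": 19.2},
    {"dx": -24.5, "dy": 19.2},
    {"dx": -24.5, "dy": 19.2},
    {"dx": -24.5, "dy": 19.2}
  ]
}}

```text
invalid input at $.increments[0]: expected keys hand, dx, dy, dz, ax, ay, az
```

{"api": "step_arm", "payload": {
  "increments": [
    {"dx": -24.5, "dy": 19.2},
    {"dx": -24.5, "dy": 19.2},
    {"dx": -24.5, "dy": 19.2},
    {"dx": -24.5, "dy": 19.2},
    {"dx": -24.5, "dy": 19.2},
    {"dx": -24.5, "dy": 19.2},
    {"dx": -24.5, "dy": 19.2},
    {"dx": -24.5, "dy": 19.2},
    {"dx": -24.5, "dy": 19.2},
    {"dx": -24.5, "dy": 19.2},
    {"dx": -24.5, "dy": 19.2},
    {"dx": -24.5, "dy": 19.2}
  ]
}}

```text
invalid input at $.increments[0]: expected keys hand, dx, dy, dz, ax, ay, az
```

```bash
cat >> h.py <<'E'
J0=np.array([.5572,.0027]);YA=np.radians(-10)
def tcpj():
    o=robot.get_obs();Rm=np.array([[np.cos(YA),-np.sin(YA)],[np.sin(YA),np.cos(YA)]])
    M=R.from_rotvec(o["orientation"]).as_matrix()
    p=np.r_[(np.array(o["tool_pos"])[:2]-J0)@Rm,o["tool_pos"][2]]*1e3
    print("t",round(o["t"],2),"jig mm",p.round(1),"toolx yaw-80:",round(np.degrees(np.arctan2(M[1,0],M[0,0]))-80,2),"z",M[:,2].round(3),"F",np.round(o["contact_force"],1),"gap",round(o["finger_gap"]*1e3,1))
E
python3 -c "from h import *;tcpj()"
```

```text
t 0.1 jig mm [-462.4  468.6  230.4] toolx yaw-80: 81.39 z [-0.001 -0.002 -1.   ] F [-0.1 -0.5  0.6] gap 85.5
```

All keys are needed in every row.

{"api": "step_arm", "payload": {
  "increments": [
    {"hand": 0, "dx": 0, "dy": 0, "dz": 0, "ax": 0, "ay": 0, "az": 6.8},
    {"hand": 0, "dx": 0, "dy": 0, "dz": 0, "ax": 0, "ay": 0, "az": 6.8},
    {"hand": 0, "dx": 0, "dy": 0, "dz": 0, "ax": 0, "ay": 0, "az": 6.8},
    {"hand": 0, "dx": 0, "dy": 0, "dz": 0, "ax": 0, "ay": 0, "az": 6.8},
    {"hand": 0, "dx": 0, "dy": 0, "dz": 0, "ax": 0, "ay": 0, "az": 6.8},
    {"hand": 0, "dx": 0, "dy": 0, "dz": 0, "ax": 0, "ay": 0, "az": 6.8},
    {"hand": 0, "dx": 0, "dy": 0, "dz": 0, "ax": 0, "ay": 0, "az": 6.8},
    {"hand": 0, "dx": 0, "dy": 0, "dz": 0, "ax": 0, "ay": 0, "az": 6.8},
    {"hand": 0, "dx": 0, "dy": 0, "dz": 0, "ax": 0, "ay": 0, "az": 6.8},
    {"hand": 0, "dx": 0, "dy": 0, "dz": 0, "ax": 0, "ay": 0, "az": 6.8},
    {"hand": 0, "dx": 0, "dy": 0, "dz": 0, "ax": 0, "ay": 0, "az": 6.8},
    {"hand": 0, "dx": 0, "dy": 0, "dz": 0, "ax": 0, "ay": 0, "az": 6.6}
  ],
  "force": 20
}}

```text
t: 1.1
tool_pos: [0.1833, 0.5446, 0.2307]
orientation: [2.412, 2.012, -0.002]
contact_force: [-0.4, -0.2, -0.8]
finger_gap: -0.0002
```

```bash
python3 -c "from h import *;tcpj()"
```

```text
t 1.1 jig mm [-462.3  468.7  230.7] toolx yaw-80: -0.35 z [-0.001 -0.001 -1.   ] F [-0.4 -0.2 -0.8] gap -0.2
```

{"api": "step_arm", "payload": {
  "increments": [
    {"hand": 0, "dx": -24.5, "dy": 19.2, "dz": 0, "ax": 0, "ay": 0, "az": 0},
    {"hand": 0, "dx": -24.5, "dy": 19.2, "dz": 0, "ax": 0, "ay": 0, "az": 0},
    {"hand": 0, "dx": -24.5, "dy": 19.2, "dz": 0, "ax": 0, "ay": 0, "az": 0},
    {"hand": 0, "dx": -24.5, "dy": 19.2, "dz": 0, "ax": 0, "ay": 0, "az": 0},
    {"hand": 0, "dx": -24.5, "dy": 19.2, "dz": 0, "ax": 0, "ay": 0, "az": 0},
    {"hand": 0, "dx": -24.5, "dy": 19.2, "dz": 0, "ax": 0, "ay": 0, "az": 0},
    {"hand": 0, "dx": -24.5, "dy": 19.2, "dz": 0, "ax": 0, "ay": 0, "az": 0},
    {"hand": 0, "dx": -24.5, "dy": 19.2, "dz": 0, "ax": 0, "ay": 0, "az": 0},
    {"hand": 0, "dx": -24.5, "dy": 19.2, "dz": 0, "ax": 0, "ay": 0, "az": 0},
    {"hand": 0, "dx": -24.5, "dy": 19.2, "dz": 0, "ax": 0, "ay": 0, "az": 0},
    {"hand": 0, "dx": -24.5, "dy": 19.2, "dz": 0, "ax": 0, "ay": 0, "az": 0},
    {"hand": 0, "dx": -24.5, "dy": 19.2, "dz": 0, "ax": 0, "ay": 0, "az": 0}
  ]
}}

```text
t: 2.1
tool_pos: [0.3594, 0.2139, 0.231]
orientation: [-2.406, -2.019, 0.0]
contact_force: [0.6, -0.2, -0.2]
finger_gap: 0.0
```

{"api": "step_arm", "payload": {
  "increments": [
    {"hand": 0, "dx": -24.5, "dy": 19.2, "dz": 0, "ax": 0, "ay": 0, "az": 0},
    {"hand": 0, "dx": -24.5, "dy": 19.2, "dz": 0, "ax": 0, "ay": 0, "az": 0},
    {"hand": 0, "dx": -24.5, "dy": 19.2, "dz": 0, "ax": 0, "ay": 0, "az": 0},
    {"hand": 0, "dx": -24.5, "dy": 19.2, "dz": 0, "ax": 0, "ay": 0, "az": 0},
    {"hand": 0, "dx": -24.5, "dy": 19.2, "dz": 0, "ax": 0, "ay": 0, "az": 0},
    {"hand": 0, "dx": -24.5, "dy": 19.2, "dz": 0, "ax": 0, "ay": 0, "az": 0},
    {"hand": 0, "dx": -24.5, "dy": 19.2, "dz": 0, "ax": 0, "ay": 0, "az": 0},
    {"hand": 0, "dx": -24.5, "dy": 19.2, "dz": 0, "ax": 0, "ay": 0, "az": 0},
    {"hand": 0, "dx": -24.5, "dy": 19.2, "dz": 0, "ax": 0, "ay": 0, "az": 0},
    {"hand": 0, "dx": -24.5, "dy": 19.2, "dz": 0, "ax": 0, "ay": 0, "az": 0},
    {"hand": 0, "dx": -24.5, "dy": 19.2, "dz": 0, "ax": 0, "ay": 0, "az": 0},
    {"hand": 0, "dx": -24.5, "dy": 19.2, "dz": 0, "ax": 0, "ay": 0, "az": 0}
  ]
}}

```text
t: 3.1
tool_pos: [0.5353, -0.1156, 0.2307]
orientation: [-2.406, -2.018, 0.001]
contact_force: [-0.7, 0.6, -0.1]
finger_gap: 0.0001
```

```bash
python3 -c "from h import *;tcpj()"
```

```text
t 3.1 jig mm [  -1.  -120.3  230.7] toolx yaw-80: -0.03 z [-0.001  0.    -1.   ] F [-0.7  0.6 -0.1] gap 0.1
```

{"api": "step_arm", "payload": {
  "increments": [
    {"hand": 0, "dx": 0, "dy": 1, "dz": 20, "ax": 0, "ay": 0, "az": 0},
    {"hand": 0, "dx": 0, "dy": 0, "dz": 20, "ax": 0, "ay": 0, "az": 0},
    {"hand": 0, "dx": 0, "dy": 0, "dz": 20, "ax": 0, "ay": 0, "az": 0},
    {"hand": 0, "dx": 0, "dy": 0, "dz": 20, "ax": 0, "ay": 0, "az": 0},
    {"hand": 0, "dx": 0, "dy": 0, "dz": 20, "ax": 0, "ay": 0, "az": 0},
    {"hand": 0, "dx": 0, "dy": 0, "dz": 20, "ax": 0, "ay": 0, "az": 0},
    {"hand": 0, "dx": 0, "dy": 0, "dz": 20, "ax": 0, "ay": 0, "az": 0},
    {"hand": 0, "dx": 0, "dy": 0, "dz": 20, "ax": 0, "ay": 0, "az": 0},
    {"hand": 0, "dx": 0, "dy": 0, "dz": 20, "ax": 0, "ay": 0, "az": 0},
    {"hand": 0, "dx": 0, "dy": 0, "dz": 15, "ax": 0, "ay": 0, "az": 0},
    {"hand": 0, "dx": 0, "dy": 0, "dz": 11, "ax": 0, "ay": 0, "az": 0},
    {"hand": 0, "dx": 0, "dy": 0, "dz": 0, "ax": 0, "ay": 0, "az": 0}
  ]
}}

```text
t: 4.1
tool_pos: [0.5339, -0.1134, 0.0225]
orientation: [-2.403, -2.016, 0.004]
contact_force: [-0.5, -0.4, 0.5]
finger_gap: -0.0001
```

Run:
```python
from h import *
tcpj()
a=snap("side","s1")[170:310,255:415];b=snap("top","t1")[180:300,240:400]
cv2.imwrite("pics/c1.png",np.vstack([cv2.resize(x,None,fx=4,fy=4 if 0 else 4,interpolation=2) for x in (a[:75+0] if 0 else a,)]))
```

```text
t 4.1 jig mm [  -2.8 -118.4   22.5] toolx yaw-80: -0.01 z [-0.005  0.002 -1.   ] F [-0.5 -0.4  0.5] gap -0.1
```

View pics/c1.png

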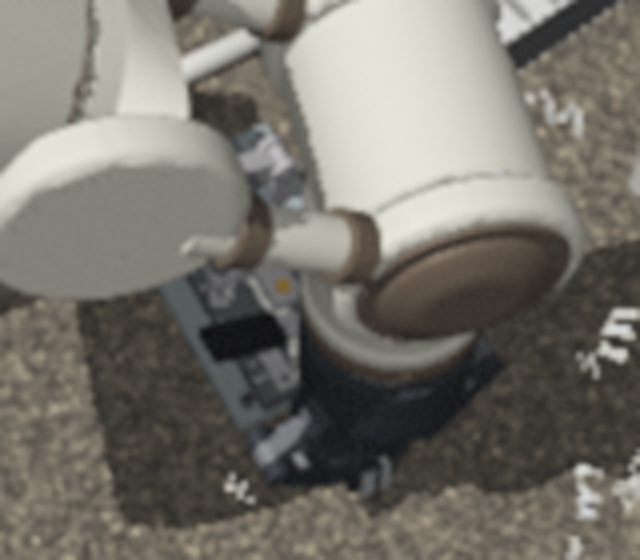

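The arm hides the tip, so I push slowly and watch the force. Expected contact is near TCP y≈-101 and home near y≈-86.

{"api": "step_arm", "payload": {
  "increments": [
    {"hand": 0, "dx": 2.5, "dy": 2, "dz": 0, "ax": 0, "ay": 0, "az": 0},
    {"hand": 0, "dx": 2.5, "dy": 0, "dz": 0, "ax": 0, "ay": 0, "az": 0},
    {"hand": 0, "dx": 2.5, "dy": 0, "dz": 0, "ax": 0, "ay": 0, "az": 0},
    {"hand": 0, "dx": 2.5, "dy": 0, "dz": 0, "ax": 0, "ay": 0, "az": 0},
    {"hand": 0, "dx": 2.5, "dy": 0, "dz": 0, "ax": 0, "ay": 0, "az": 0},
    {"hand": 0, "dx": 2.5, "dy": 0, "dz": 0, "ax": 0, "ay": 0, "az": 0},
    {"hand": 0, "dx": 2.5, "dy": 0, "dz": 0, "ax": 0, "ay": 0, "az": 0},
    {"hand": 0, "dx": 2.5, "dy": 0, "dz": 0, "ax": 0, "ay": 0, "az": 0},
    {"hand": 0, "dx": 2.5, "dy": 0, "dz": 0, "ax": 0, "ay": 0, "az": 0},
    {"hand": 0, "dx": 2.5, "dy": 0, "dz": 0, "ax": 0, "ay": 0, "az": 0},
    {"hand": 0, "dx": 0, "dy": 0, "dz": 0, "ax": 0, "ay": 0, "az": 0}
  ]
}}

```text
t: 5.12
tool_pos: [0.5424, -0.0897, 0.0253]
orientation: [-2.406, -2.019, -0.0]
contact_force: [0.5, -1.2, -0.1]
finger_gap: -0.0003
```

```bash
python3 -c "from h import *;tcpj()"
```

```text
t 5.12 jig mm [  1.5 -93.5  25.3] toolx yaw-80: 0.01 z [-0.  0. -1.] F [ 0.5 -1.2 -0.1] gap -0.3
```

{"api": "step_arm", "payload": {
  "increments": [
    {"hand": 0, "dx": 1, "dy": 0, "dz": 0, "ax": 0, "ay": 0, "az": 0},
    {"hand": 0, "dx": 1, "dy": 0, "dz": 0, "ax": 0, "ay": 0, "az": 0},
    {"hand": 0, "dx": 1, "dy": 0, "dz": 0, "ax": 0, "ay": 0, "az": 0},
    {"hand": 0, "dx": 0, "dy": 0, "dz": 0, "ax": 0, "ay": 0, "az": 0}
  ]
}}

```text
t: 5.45
tool_pos: [0.5429, -0.087, 0.0253]
orientation: [-2.407, -2.019, 0.0]
contact_force: [-0.4, -0.3, 0.2]
finger_gap: -0.0001
```

```bash
python3 -c "from h import *;tcpj()"
```

```text
t 5.45 jig mm [  1.5 -90.9  25.3] toolx yaw-80: -0.01 z [-0.  0. -1.] F [-0.4 -0.3  0.2] gap -0.1
```

{"api": "step_arm", "payload": {
  "increments": [
    {"hand": 0, "dx": 1, "dy": -1, "dz": 0, "ax": 0, "ay": 0, "az": 0},
    {"hand": 0, "dx": 1, "dy": 0, "dz": 0, "ax": 0, "ay": 0, "az": 0},
    {"hand": 0, "dx": 1, "dy": 0, "dz": 0, "ax": 0, "ay": 0, "az": 0},
    {"hand": 0, "dx": 0, "dy": 0, "dz": 0, "ax": 0, "ay": 0, "az": 0}
  ]
}}

```text
t: 5.78
tool_pos: [0.5424, -0.0838, 0.0253]
orientation: [-2.407, -2.019, -0.0]
contact_force: [0.3, 1.1, -0.2]
finger_gap: 0.0001
```

{"api": "step_arm", "payload": {
  "increments": [
    {"hand": 0, "dx": 1, "dy": 0, "dz": 0, "ax": 0, "ay": 0, "az": 0},
    {"hand": 0, "dx": 0, "dy": 0, "dz": 0, "ax": 0, "ay": 0, "az": 0}
  ]
}}

```text
t: 5.95
tool_pos: [0.5426, -0.0829, 0.0253]
orientation: [-2.407, -2.019, -0.0]
contact_force: [-0.6, 0.2, 0.7]
finger_gap: 0.0004
```

{"api": "step_arm", "payload": {
  "increments": [
    {"hand": 0, "dx": 1, "dy": 0, "dz": 0, "ax": 0, "ay": 0, "az": 0},
    {"hand": 0, "dx": 0, "dy": 0, "dz": 0, "ax": 0, "ay": 0, "az": 0}
  ]
}}

```text
t: 6.12
tool_pos: [0.5428, -0.082, 0.0253]
orientation: [2.407, 2.019, 0.0]
contact_force: [0.4, 0.1, 0.3]
finger_gap: -0.0002
```

```bash
python3 -c "from h import *;tcpj()"
```

```text
t 6.12 jig mm [  0.6 -85.9  25.3] toolx yaw-80: -0.01 z [ 0.  0. -1.] F [0.4 0.1 0.3] gap -0.2
```

{"api": "step_arm", "payload": {
  "increments": [
    {"hand": 0, "dx": 1, "dy": 0, "dz": 0, "ax": 0, "ay": 0, "az": 0},
    {"hand": 0, "dx": 0, "dy": 0, "dz": 0, "ax": 0, "ay": 0, "az": 0}
  ]
}}

```text
t: 6.28
tool_pos: [0.5431, -0.0816, 0.0254]
orientation: [2.406, 2.019, -0.001]
contact_force: [-0.7, -3.4, -0.1]
finger_gap: 0.0003
```

{"api": "step_arm", "payload": {
  "increments": [
    {"hand": 0, "dx": 1, "dy": 0, "dz": 0, "ax": 0, "ay": 0, "az": 0},
    {"hand": 0, "dx": 0, "dy": 0, "dz": 0, "ax": 0, "ay": 0, "az": 0}
  ]
}}

```text
t: 6.45
tool_pos: [0.5434, -0.0816, 0.0256]
orientation: [2.404, 2.018, -0.002]
contact_force: [-0.7, -6.4, 0.2]
finger_gap: -0.0
```

{"api": "step_arm", "payload": {
  "increments": [
    {"hand": 0, "dx": 1, "dy": 0, "dz": 0, "ax": 0, "ay": 0, "az": 0},
    {"hand": 0, "dx": 0, "dy": 0, "dz": 0, "ax": 0, "ay": 0, "az": 0}
  ]
}}

```text
t: 6.62
tool_pos: [0.5436, -0.0816, 0.0258]
orientation: [2.403, 2.018, -0.004]
contact_force: [-2.5, -10.7, 0.3]
finger_gap: 0.0001
```

```bash
python3 -c "from h import *;tcpj()"
```

```text
t 6.62 jig mm [  1.3 -85.3  25.8] toolx yaw-80: 0.03 z [ 0.001 -0.004 -1.   ] F [ -2.5 -10.7   0.3] gap 0.1
```

Firm stop at TCP y=-85.3 (11 mm half finger plus -75), with force rising 3→11 N, so the strip is home. Next I back off, rise and go over the stop paddle.

{"api": "step_arm", "payload": {
  "increments": [
    {"hand": 0, "dx": -5, "dy": 0, "dz": 0, "ax": 0, "ay": 0, "az": 0},
    {"hand": 0, "dx": -6, "dy": 0, "dz": 0, "ax": 0, "ay": 0, "az": 0},
    {"hand": 0, "dx": 0, "dy": 0, "dz": -20, "ax": 0, "ay": 0, "az": 0},
    {"hand": 0, "dx": 0, "dy": 0, "dz": -35, "ax": 0, "ay": 0, "az": 0},
    {"hand": 0, "dx": 0, "dy": 0, "dz": -35, "ax": 0, "ay": 0, "az": 0},
    {"hand": 0, "dx": 25, "dy": -6, "dz": -25, "ax": 0, "ay": 0, "az": 0},
    {"hand": 0, "dx": 25, "dy": -6, "dz": 0, "ax": 0, "ay": 0, "az": 0},
    {"hand": 0, "dx": 25, "dy": -6, "dz": 0, "ax": 0, "ay": 0, "az": 0},
    {"hand": 0, "dx": 25, "dy": -6, "dz": 0, "ax": 0, "ay": 0, "az": 0},
    {"hand": 0, "dx": 25, "dy": -6, "dz": 0, "ax": 0, "ay": 0, "az": 0},
    {"hand": 0, "dx": 23, "dy": -6, "dz": 0, "ax": 0, "ay": 0, "az": 0},
    {"hand": 0, "dx": 0, "dy": 0, "dz": 0, "ax": 0, "ay": 0, "az": 0}
  ]
}}

```text
t: 7.62
tool_pos: [0.5307, 0.0658, 0.14]
orientation: [-2.401, -2.022, -0.001]
contact_force: [-0.2, 0.0, 0.2]
finger_gap: 0.0002
```

Run:
```python
from h import *
tcpj()
a=snap("side","s2")[170:310,255:415]
cv2.imwrite("pics/c2.png",cv2.resize(a,None,fx=5,fy=4.28,interpolation=2) if 0 else cv2.resize(a,None,fx=4,fy=4,interpolation=2))
snap("top","t2")
```

```text
t 7.62 jig mm [-37.1  57.6 140. ] toolx yaw-80: 0.19 z [-0.001  0.002 -1.   ] F [-0.2  0.   0.2] gap 0.2
```

View pics/c2.png

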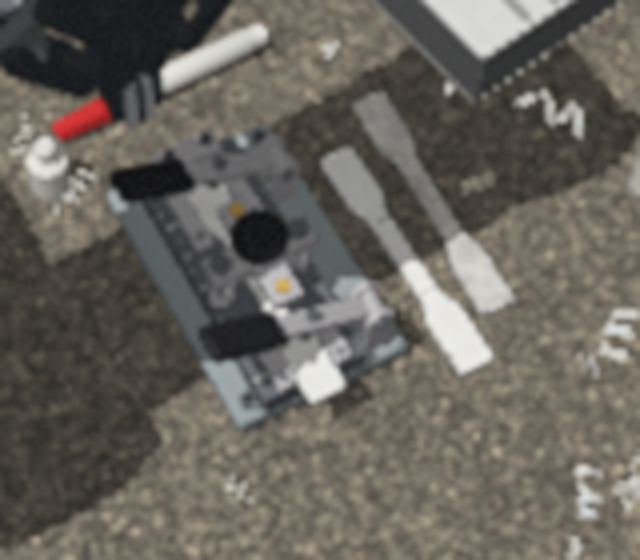

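The strip end is now near crop (326,398), well in, and both levers are still raised. Next I press the stop-end paddle.

{"api": "step_arm", "payload": {
  "increments": [
    {"hand": 0, "dx": -3, "dy": 0, "dz": 15, "ax": 0, "ay": 0, "az": 0},
    {"hand": 0, "dx": 0, "dy": 0, "dz": 15, "ax": 0, "ay": 0, "az": 0},
    {"hand": 0, "dx": 0, "dy": 0, "dz": 12, "ax": 0, "ay": 0, "az": 0},
    {"hand": 0, "dx": 0, "dy": 0, "dz": 5, "ax": 0, "ay": 0, "az": 0},
    {"hand": 0, "dx": 0, "dy": 0, "dz": 5, "ax": 0, "ay": 0, "az": 0},
    {"hand": 0, "dx": 0, "dy": 0, "dz": 5, "ax": 0, "ay": 0, "az": 0},
    {"hand": 0, "dx": 0, "dy": 0, "dz": 5, "ax": 0, "ay": 0, "az": 0},
    {"hand": 0, "dx": 0, "dy": 0, "dz": 5, "ax": 0, "ay": 0, "az": 0},
    {"hand": 0, "dx": 0, "dy": 0, "dz": 5, "ax": 0, "ay": 0, "az": 0},
    {"hand": 0, "dx": 0, "dy": 0, "dz": 5, "ax": 0, "ay": 0, "az": 0},
    {"hand": 0, "dx": 0, "dy": 0, "dz": 5, "ax": 0, "ay": 0, "az": 0},
    {"hand": 0, "dx": 0, "dy": 0, "dz": 5, "ax": 0, "ay": 0, "az": 0}
  ]
}}

```text
t: 8.72
tool_pos: [0.531, 0.0592, 0.0527]
orientation: [-2.407, -2.019, 0.0]
contact_force: [-0.4, -0.5, 0.1]
finger_gap: 0.0
```

Run:
```python
from h import *
tcpj()
for c,p,z in [("side",(336.5,269.5),.033)]:
    P=onz(c,[p],z)[0];a=-YA
    print("strip end jig y", (P[:2]-J0)@np.array([[np.cos(YA),-np.sin(YA)],[np.sin(YA),np.cos(YA)]])*1e3)
```

```text
t 8.72 jig mm [-35.6  51.1  52.7] toolx yaw-80: -0.0 z [-0.  0. -1.] F [-0.4 -0.5  0.1] gap 0.0
strip end jig y [ -1.38523006 -75.06116027]
```

{"api": "step_arm", "payload": {
  "increments": [
    {"hand": 0, "dx": 0, "dy": 0, "dz": 2, "ax": 0, "ay": 0, "az": 0},
    {"hand": 0, "dx": 0, "dy": 0, "dz": 2, "ax": 0, "ay": 0, "az": 0},
    {"hand": 0, "dx": 0, "dy": 0, "dz": 2, "ax": 0, "ay": 0, "az": 0},
    {"hand": 0, "dx": 0, "dy": 0, "dz": 2, "ax": 0, "ay": 0, "az": 0},
    {"hand": 0, "dx": 0, "dy": 0, "dz": 0, "ax": 0, "ay": 0, "az": 0}
  ]
}}

```text
t: 9.13
tool_pos: [0.5313, 0.0591, 0.0468]
orientation: [-2.406, -2.019, 0.001]
contact_force: [-6.2, 0.5, 11.6]
finger_gap: 0.0002
```

```bash
python3 -c "from h import *;tcpj()"
```

```text
t 9.13 jig mm [-35.3  51.1  46.8] toolx yaw-80: 0.01 z [-0.001 -0.    -1.   ] F [-6.2  0.5 11.6] gap 0.2
```

The strip end measures jig y -75.1, which is home. The stop lever bottomed at z 46.8 (expected 47.5) with 12 N, after zero force at z 52.7, so it had snapped ahead of the finger. Next is the free lever.

{"api": "step_arm", "payload": {
  "increments": [
    {"hand": 0, "dx": 0, "dy": 0, "dz": -15, "ax": 0, "ay": 0, "az": 0},
    {"hand": 0, "dx": 0, "dy": 0, "dz": -30, "ax": 0, "ay": 0, "az": 0},
    {"hand": 0, "dx": 0, "dy": 0, "dz": -35, "ax": 0, "ay": 0, "az": 0},
    {"hand": 0, "dx": -15, "dy": 0, "dz": -15, "ax": 0, "ay": 0, "az": 0},
    {"hand": 0, "dx": -22, "dy": 0, "dz": 0, "ax": 0, "ay": 0, "az": 0},
    {"hand": 0, "dx": -22, "dy": 0, "dz": 0, "ax": 0, "ay": 0, "az": 0},
    {"hand": 0, "dx": -22, "dy": 0, "dz": 0, "ax": 0, "ay": 0, "az": 0},
    {"hand": 0, "dx": -16, "dy": 0, "dz": 0, "ax": 0, "ay": 0, "az": 0},
    {"hand": 0, "dx": 0, "dy": 0, "dz": 10, "ax": 0, "ay": 0, "az": 0},
    {"hand": 0, "dx": 0, "dy": 0, "dz": 10, "ax": 0, "ay": 0, "az": 0},
    {"hand": 0, "dx": 0, "dy": 0, "dz": 0, "ax": 0, "ay": 0, "az": 0},
    {"hand": 0, "dx": 0, "dy": 0, "dz": 0, "ax": 0, "ay": 0, "az": 0}
  ]
}}

```text
t: 10.13
tool_pos: [0.5134, -0.0353, 0.1189]
orientation: [-2.404, -2.019, 0.002]
contact_force: [0.4, 0.0, 0.8]
finger_gap: 0.0002
```

Run:
```python
from h import *
tcpj()
a=snap("side","s3")[170:310,255:415];b=snap("top","t3")[180:290,240:370]
cv2.imwrite("pics/c3.png",np.hstack([cv2.resize(a,(457,400),interpolation=2),cv2.resize(b,(343,400),interpolation=2)]))
```

```text
t 10.13 jig mm [-36.6 -45.  118.9] toolx yaw-80: 0.05 z [-0.003  0.001 -1.   ] F [0.4 0.  0.8] gap 0.2
```

View pics/c3.png

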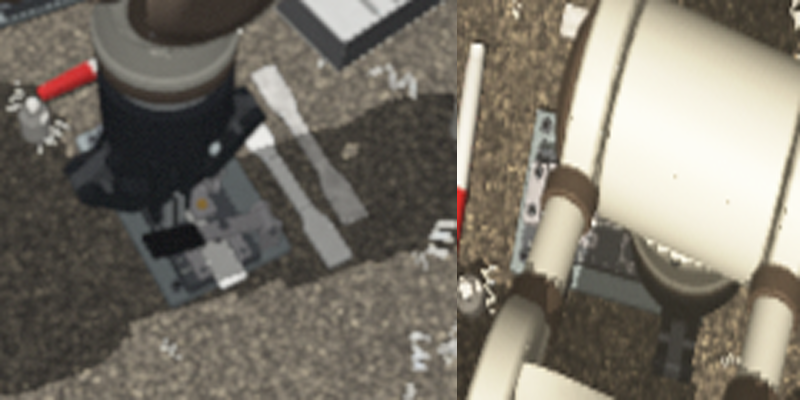

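The gripper hides the stop lever here, but the force and height record shows it snapped. The strip end is still in place. Next I press the free lever.

{"api": "step_arm", "payload": {
  "increments": [
    {"hand": 0, "dx": -1, "dy": 0, "dz": 14, "ax": 0, "ay": 0, "az": 0},
    {"hand": 0, "dx": 0, "dy": 0, "dz": 12, "ax": 0, "ay": 0, "az": 0},
    {"hand": 0, "dx": 0, "dy": 0, "dz": 5, "ax": 0, "ay": 0, "az": 0},
    {"hand": 0, "dx": 0, "dy": 0, "dz": 5, "ax": 0, "ay": 0, "az": 0},
    {"hand": 0, "dx": 0, "dy": 0, "dz": 5, "ax": 0, "ay": 0, "az": 0},
    {"hand": 0, "dx": 0, "dy": 0, "dz": 5, "ax": 0, "ay": 0, "az": 0},
    {"hand": 0, "dx": 0, "dy": 0, "dz": 5, "ax": 0, "ay": 0, "az": 0},
    {"hand": 0, "dx": 0, "dy": 0, "dz": 5, "ax": 0, "ay": 0, "az": 0},
    {"hand": 0, "dx": 0, "dy": 0, "dz": 5, "ax": 0, "ay": 0, "az": 0},
    {"hand": 0, "dx": 0, "dy": 0, "dz": 5, "ax": 0, "ay": 0, "az": 0},
    {"hand": 0, "dx": 0, "dy": 0, "dz": 0, "ax": 0, "ay": 0, "az": 0}
  ]
}}

```text
t: 11.15
tool_pos: [0.5132, -0.0372, 0.053]
orientation: [-2.405, -2.018, 0.002]
contact_force: [0.1, -0.5, -0.8]
finger_gap: 0.0001
```

{"api": "step_arm", "payload": {
  "increments": [
    {"hand": 0, "dx": 0, "dy": 0, "dz": 2, "ax": 0, "ay": 0, "az": 0},
    {"hand": 0, "dx": 0, "dy": 0, "dz": 2, "ax": 0, "ay": 0, "az": 0},
    {"hand": 0, "dx": 0, "dy": 0, "dz": 2, "ax": 0, "ay": 0, "az": 0},
    {"hand": 0, "dx": 0, "dy": 0, "dz": 1, "ax": 0, "ay": 0, "az": 0},
    {"hand": 0, "dx": 0, "dy": 0, "dz": 0, "ax": 0, "ay": 0, "az": 0}
  ]
}}

```text
t: 11.57
tool_pos: [0.5141, -0.0374, 0.0473]
orientation: [-2.407, -2.019, 0.0]
contact_force: [-0.3, 0.2, 0.4]
finger_gap: -0.0001
```

```bash
python3 -c "from h import *;tcpj()"
```

```text
t 11.57 jig mm [-35.4 -47.   47.3] toolx yaw-80: -0.01 z [-0. -0. -1.] F [-0.3  0.2  0.4] gap -0.1
```

{"api": "step_arm", "payload": {
  "increments": [
    {"hand": 0, "dx": 0, "dy": 0, "dz": 1, "ax": 0, "ay": 0, "az": 0},
    {"hand": 0, "dx": 0, "dy": 0, "dz": 1, "ax": 0, "ay": 0, "az": 0},
    {"hand": 0, "dx": 0, "dy": 0, "dz": 0, "ax": 0, "ay": 0, "az": 0}
  ]
}}

```text
t: 11.82
tool_pos: [0.5144, -0.0375, 0.0468]
orientation: [-2.406, -2.019, 0.001]
contact_force: [-5.6, 1.2, 11.2]
finger_gap: -0.0001
```

{"api": "step_arm", "payload": {
  "increments": [
    {"hand": 0, "dx": 0, "dy": 0, "dz": -15, "ax": 0, "ay": 0, "az": 0},
    {"hand": 0, "dx": 0, "dy": 0, "dz": -30, "ax": 0, "ay": 0, "az": 0},
    {"hand": 0, "dx": 0, "dy": 0, "dz": -35, "ax": 0, "ay": 0, "az": 0},
    {"hand": 0, "dx": 0, "dy": -30, "dz": -20, "ax": 0, "ay": 0, "az": 0},
    {"hand": 0, "dx": 0, "dy": -30, "dz": 0, "ax": 0, "ay": 0, "az": 0},
    {"hand": 0, "dx": -25, "dy": -30, "dz": 0, "ax": 0, "ay": 0, "az": 0},
    {"hand": 0, "dx": -25, "dy": -30, "dz": 0, "ax": 0, "ay": 0, "az": 0},
    {"hand": 0, "dx": -25, "dy": -30, "dz": 0, "ax": 0, "ay": 0, "az": 0},
    {"hand": 0, "dx": 0, "dy": 0, "dz": 0, "ax": 0, "ay": 0, "az": 0}
  ]
}}

```text
t: 12.57
tool_pos: [0.3489, -0.0867, 0.1443]
orientation: [-2.411, -2.013, 0.004]
contact_force: [1.0, 0.7, -0.8]
finger_gap: 0.0001
```

Run:
```python
from h import *
tcpj()
a=snap("side","s4")[170:310,255:415];b=snap("top","t4")[180:290,240:370]
cv2.imwrite("pics/c4.png",np.hstack([cv2.resize(a,(457,400),interpolation=2),cv2.resize(b,(343,400),interpolation=2)]))
```

```text
t 12.57 jig mm [-189.6 -124.3  144.3] toolx yaw-80: -0.26 z [-0.003 -0.001 -1.   ] F [ 1.   0.7 -0.8] gap 0.1
```

View pics/c4.png

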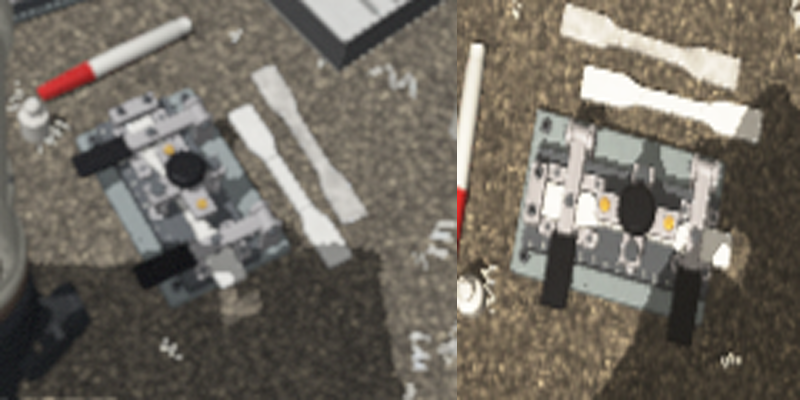

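Both paddles lie flat: stop at top px (558,270), free at (683,305). The strip end is home and nothing around the jig has moved. Next is the head.

{"api": "step_arm", "payload": {
  "increments": [
    {"hand": 0, "dx": 15.5, "dy": 23.8, "dz": 0, "ax": 0, "ay": 0, "az": 0},
    {"hand": 0, "dx": 15.5, "dy": 23.8, "dz": 0, "ax": 0, "ay": 0, "az": 0},
    {"hand": 0, "dx": 15.5, "dy": 23.8, "dz": 0, "ax": 0, "ay": 0, "az": 0},
    {"hand": 0, "dx": 15.5, "dy": 23.8, "dz": 0, "ax": 0, "ay": 0, "az": 0},
    {"hand": 0, "dx": 15.5, "dy": 23.8, "dz": 0, "ax": 0, "ay": 0, "az": 0},
    {"hand": 0, "dx": 15.5, "dy": 23.8, "dz": 0, "ax": 0, "ay": 0, "az": 0},
    {"hand": 0, "dx": 15.5, "dy": 23.8, "dz": 0, "ax": 0, "ay": 0, "az": 0},
    {"hand": 0, "dx": 15.5, "dy": 23.8, "dz": 0, "ax": 0, "ay": 0, "az": 0},
    {"hand": 0, "dx": 0, "dy": 0, "dz": 15, "ax": 0, "ay": 0, "az": 0},
    {"hand": 0, "dx": 0, "dy": 0, "dz": 15, "ax": 0, "ay": 0, "az": 0},
    {"hand": 0, "dx": 0, "dy": 0, "dz": 0, "ax": 0, "ay": 0, "az": 0},
    {"hand": 0, "dx": 0, "dy": 0, "dz": 0, "ax": 0, "ay": 0, "az": 0}
  ]
}}

```text
t: 13.67
tool_pos: [0.5622, 0.005, 0.1141]
orientation: [-2.404, -2.02, 0.002]
contact_force: [0.0, -0.9, -0.5]
finger_gap: 0.0006
```

```bash
python3 -c "from h import *;tcpj()"
```

```text
t 13.67 jig mm [  4.5   3.2 114.1] toolx yaw-80: 0.08 z [-0.003  0.001 -1.   ] F [ 0.  -0.9 -0.5] gap 0.6
```

{"api": "step_arm", "payload": {
  "increments": [
    {"hand": 0, "dx": -2.5, "dy": -3, "dz": 10, "ax": 0, "ay": 0, "az": 0},
    {"hand": 0, "dx": 0, "dy": 0, "dz": 10, "ax": 0, "ay": 0, "az": 0},
    {"hand": 0, "dx": 0, "dy": 0, "dz": 5, "ax": 0, "ay": 0, "az": 0},
    {"hand": 0, "dx": 0, "dy": 0, "dz": 4, "ax": 0, "ay": 0, "az": 0},
    {"hand": 0, "dx": 0, "dy": 0, "dz": 3, "ax": 0, "ay": 0, "az": 0},
    {"hand": 0, "dx": 0, "dy": 0, "dz": 3, "ax": 0, "ay": 0, "az": 0},
    {"hand": 0, "dx": 0, "dy": 0, "dz": 2, "ax": 0, "ay": 0, "az": 0},
    {"hand": 0, "dx": 0, "dy": 0, "dz": 2, "ax": 0, "ay": 0, "az": 0},
    {"hand": 0, "dx": 0, "dy": 0, "dz": 2, "ax": 0, "ay": 0, "az": 0},
    {"hand": 0, "dx": 0, "dy": 0, "dz": 0, "ax": 0, "ay": 0, "az": 0}
  ]
}}

```text
t: 14.5
tool_pos: [0.559, 0.0018, 0.0743]
orientation: [2.407, 2.019, -0.0]
contact_force: [-2.5, -0.2, 4.6]
finger_gap: -0.0004
```

```bash
python3 -c "from h import *;tcpj()"
```

```text
t 14.5 jig mm [ 1.9 -0.6 74.3] toolx yaw-80: -0.01 z [-0. -0. -1.] F [-2.5 -0.2  4.6] gap -0.4
```

{"api": "step_arm", "payload": {
  "increments": [
    {"hand": 0, "dx": 0, "dy": 0, "dz": 1, "ax": 0, "ay": 0, "az": 0},
    {"hand": 0, "dx": 0, "dy": 0, "dz": 1, "ax": 0, "ay": 0, "az": 0},
    {"hand": 0, "dx": 0, "dy": 0, "dz": 0, "ax": 0, "ay": 0, "az": 0}
  ]
}}

```text
t: 14.75
tool_pos: [0.5591, 0.0018, 0.0724]
orientation: [2.407, 2.019, 0.0]
contact_force: [-3.1, -0.2, 4.4]
finger_gap: -0.0001
```

```bash
python3 -c "from h import *;tcpj()"
```

```text
t 14.75 jig mm [ 2.1 -0.5 72.4] toolx yaw-80: -0.01 z [ 0. -0. -1.] F [-3.1 -0.2  4.4] gap -0.1
```

{"api": "step_arm", "payload": {
  "increments": [
    {"hand": 0, "dx": 0, "dy": 0, "dz": 1, "ax": 0, "ay": 0, "az": 0},
    {"hand": 0, "dx": 0, "dy": 0, "dz": 1, "ax": 0, "ay": 0, "az": 0},
    {"hand": 0, "dx": 0, "dy": 0, "dz": 0, "ax": 0, "ay": 0, "az": 0}
  ]
}}

```text
t: 15.0
tool_pos: [0.5593, 0.0018, 0.0721]
orientation: [2.406, 2.019, -0.0]
contact_force: [-8.2, 0.1, 15.5]
finger_gap: 0.0002
```

{"api": "step_arm", "payload": {
  "increments": [
    {"hand": 0, "dx": 0, "dy": 0, "dz": 1, "ax": 0, "ay": 0, "az": 0},
    {"hand": 0, "dx": 0, "dy": 0, "dz": 0, "ax": 0, "ay": 0, "az": 0}
  ]
}}

```text
t: 15.17
tool_pos: [0.5594, 0.0018, 0.0721]
orientation: [2.406, 2.02, -0.001]
contact_force: [-10.3, 0.5, 22.3]
finger_gap: 0.0001
```

```bash
python3 -c "from h import *;tcpj()"
```

```text
t 15.17 jig mm [ 2.4 -0.5 72.1] toolx yaw-80: 0.02 z [-0. -0. -1.] F [-10.3   0.5  22.3] gap 0.1
```

The head is on its bottom stop: z is steady at 72.1 while the force rises to 22 N. I hold for 1 s, then release and retreat.

{"api": "step_arm", "payload": {
  "increments": [
    {"hand": 0, "dx": 0, "dy": 0, "dz": 0, "ax": 0, "ay": 0, "az": 0},
    {"hand": 0, "dx": 0, "dy": 0, "dz": 0, "ax": 0, "ay": 0, "az": 0},
    {"hand": 0, "dx": 0, "dy": 0, "dz": 0, "ax": 0, "ay": 0, "az": 0},
    {"hand": 0, "dx": 0, "dy": 0, "dz": 0, "ax": 0, "ay": 0, "az": 0},
    {"hand": 0, "dx": 0, "dy": 0, "dz": 0, "ax": 0, "ay": 0, "az": 0},
    {"hand": 0, "dx": 0, "dy": 0, "dz": 0, "ax": 0, "ay": 0, "az": 0},
    {"hand": 0, "dx": 0, "dy": 0, "dz": 0, "ax": 0, "ay": 0, "az": 0},
    {"hand": 0, "dx": 0, "dy": 0, "dz": 0, "ax": 0, "ay": 0, "az": 0},
    {"hand": 0, "dx": 0, "dy": 0, "dz": 0, "ax": 0, "ay": 0, "az": 0},
    {"hand": 0, "dx": 0, "dy": 0, "dz": 0, "ax": 0, "ay": 0, "az": 0},
    {"hand": 0, "dx": 0, "dy": 0, "dz": 0, "ax": 0, "ay": 0, "az": 0},
    {"hand": 0, "dx": 0, "dy": 0, "dz": 0, "ax": 0, "ay": 0, "az": 0}
  ]
}}

```text
t: 16.17
tool_pos: [0.5594, 0.0018, 0.0721]
orientation: [2.406, 2.02, -0.0]
contact_force: [-10.4, 1.3, 22.0]
finger_gap: 0.0002
```

{"api": "step_arm", "payload": {
  "increments": [
    {"hand": 0, "dx": 0, "dy": 0, "dz": -5, "ax": 0, "ay": 0, "az": 0},
    {"hand": 0, "dx": 0, "dy": 0, "dz": -8, "ax": 0, "ay": 0, "az": 0},
    {"hand": 0, "dx": 0, "dy": 0, "dz": -20, "ax": 0, "ay": 0, "az": 0},
    {"hand": 0, "dx": 0, "dy": 0, "dz": -30, "ax": 0, "ay": 0, "az": 0},
    {"hand": 0, "dx": -16, "dy": -26, "dz": -20, "ax": 0, "ay": 0, "az": 0},
    {"hand": 0, "dx": -16, "dy": -26, "dz": 0, "ax": 0, "ay": 0, "az": 0},
    {"hand": 0, "dx": -16, "dy": -26, "dz": 0, "ax": 0, "ay": 0, "az": 0},
    {"hand": 0, "dx": -16, "dy": -26, "dz": 0, "ax": 0, "ay": 0, "az": 0},
    {"hand": 0, "dx": -16, "dy": -26, "dz": 0, "ax": 0, "ay": 0, "az": 0},
    {"hand": 0, "dx": -16, "dy": -26, "dz": 0, "ax": 0, "ay": 0, "az": 0},
    {"hand": 0, "dx": -16, "dy": -26, "dz": 0, "ax": 0, "ay": 0, "az": 0},
    {"hand": 0, "dx": 0, "dy": 0, "dz": 0, "ax": 0, "ay": 0, "az": 0}
  ]
}}

```text
t: 17.17
tool_pos: [0.357, -0.0773, 0.1513]
orientation: [-2.409, -2.016, 0.002]
contact_force: [1.1, -0.2, 0.6]
finger_gap: 0.0002
```

Run:
```python
from h import *
tcpj()
a=snap("side","s5")[170:310,255:415];b=snap("top","t5")[180:290,240:370]
cv2.imwrite("pics/c5.png",np.hstack([cv2.resize(a,(457,400),interpolation=2),cv2.resize(b,(343,400),interpolation=2)]))
```

```text
t 17.17 jig mm [-183.3 -113.6  151.3] toolx yaw-80: -0.15 z [-0.002 -0.    -1.   ] F [ 1.1 -0.2  0.6] gap 0.2
```

View pics/c5.png

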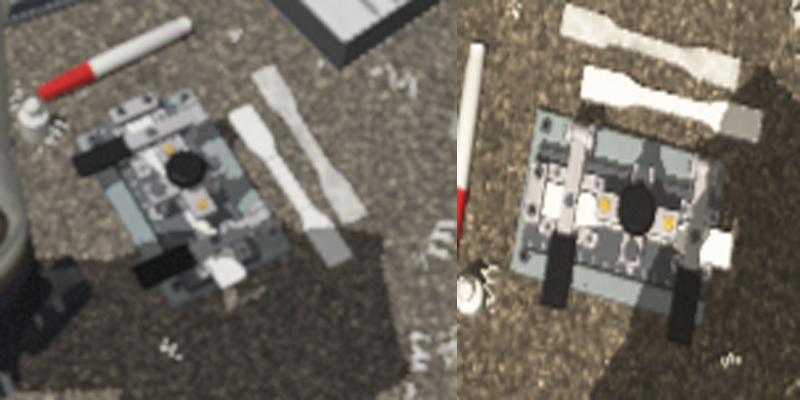

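The knob is back up, at the same place as before the press (637,208). Both levers are flat, the strip end is at (733,250), and the bystanders are unmoved. I'll make a final strip-end check and hand in.

Run:
```python
from h import *
P=onz("top",[(344.4,248.6)],.034)[0];print((P[:2]-J0)@np.array([[np.cos(YA),-np.sin(YA)],[np.sin(YA),np.cos(YA)]])*1e3)
print(robot.job_done())
```

```text
[  1.99602149 -76.88673769]
the job is handed in; nothing more can be done
None
```

The strip is marked and the job is handed in at about 17 s of the 51 s allowed; `job_done` reports no verdict.

- **Strip:** I pushed it until it came up hard against the stop, with the force rising to 11 N. A camera check before the levers put its free end at jig y = -75.1 mm; home is -75.
- **Levers:** I pressed the stop-end lever first, then the free-end one. Each one snapped away from the finger, then met it again at z ≈ 47 mm (47.5 expected) when I pressed on with about 11 N. The gripper hid the stop lever from the camera when I started on the free-end lever, so I relied on force and height there. A later picture shows both levers flat.
- **Head:** I pressed the knob to its bottom stop, where it held steady at 72.1 mm, with 22 N for 1 s. The last picture shows it back up.
- **Last checks:** Both levers are flat, the things around the jig show no visible change, and the robot is clear. The final top-view reading of the strip end is -76.9 mm, which disagrees with -75.1 by about 1.8 mm. The views agree with each other only to about 2 mm, so I took this as measurement error, but a small shift away from the stop can't be ruled out from that picture alone.

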